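# Wind the hall's scent diffuser and hold its bayonet lid half-way

## Robot

A 6-joint arm with a two-finger parallel gripper is mounted at the origin on the work surface. World frame = base frame: x ahead of the robot, y to its left, z up, the work surface at z = 0. Lengths are in m, angles in rad, forces in N, time in s.
With the tool pointing down it reaches from about 0.325 to 0.9 m from the base axis. Payload 6.1 kg.
Tool frame: the origin (TCP) lies on the centre line of the jaws, within the pads' length; the fingertips stand 19 mm ahead of it and the grasp point (between the pads) is the TCP; z points along the fingers, y is the direction in which the jaws open and shut (so a half turn about z gives the same grasp; the last joint's range is limited). The gripper opens to 87 mm and grips with 3 to 60 N. Pads are 19 mm wide; open, the fingers measure 117 mm over their backs; the gripper's body (75 mm by 190 mm) begins 51 mm behind the grasp point.
Start: joints at [-0.126, 0.22, 1.526, -0, 1.395, -0.126], TCP at [0.625, -0, 0.206] pointing down, gripper open.
Joint ranges: [-2.98, 2.98], [-0.91, 2.08], [0.09, 2.57], [-1.24, 4.39], [0.2, 2.65], [-2.68, 2.68]. Speed limits (rad/s): [2.57, 2.57, 3.01, 3.14, 3.14, 3.14].

## Interface

Orientations are given as a 3x3 rotation matrix whose columns are the frame's x, y, z axes.
In Python, from bench import arm gives the robot as it stands. The module is installed in compiled form; this text tells all that it offers.
- The arm moves only by the shell command python3 -m inch 'ROWS'. ROWS is JSON, a list of rows, each a list of 7 numbers: the shift along the world's x, y, z in units of 50 mm (1.0 is 50 mm), then the turn, a rotation vector about the world's x, y, z in units of pi/4 rad (1.0 is pi/4 rad), then the opening, from 0 (shut) to 1 (fully open). A call has 1 to 20 rows; each row shifts and turns the commanded pose from where the row before left it; what a row does not reach is not made up. A row lasts 1/10 s, in which the tool goes at most 50 mm and 8.59 degrees, less where a joint would pass 70% of its speed; a pose out of reach is approached as far as the arm can. A call with a number of a shift or a turn outside -1 to 1 is refused whole. A call with a gripper value outside its range is refused whole. The fingers move at their own pace and stop on an object; the grip force is fixed at half the most. Time passes only in rows, so rows that do not move let the fingers close. It gives the time, the measured TCP pose, the force and the opening at its end, in the units of the state.
- arm.read_state(): the state, without advancing time (a new reading comes with each control period).
- arm.snapshot(name): name is "scene" or "side" or "wrist"; returns (picture, depth): 384x512x3 uint8, red, green, blue; 384x512 float32, m along the optical axis (not along the pixel's ray), 0 where there is no reading.
- arm.camera_info(name): a dict with "fx", "fy", "cx", "cy" (pixels), "rvec" (rotation vector, rad) and "tvec" (3), from world to camera coordinates, as OpenCV has them; the wrist camera has in their place "mount" (4x4, takes a point from camera to tool coordinates, whose origin is the TCP and whose axes are the flange's). Camera axes: x right, y down, z forward; pixel columns grow to the right and rows downward; lengths in m; the calibration is good to about 2 mm. A picture is of the moment at which its call begins: read the wrist's pose just before it. camera_info takes no time and is no camera call.
- arm.sign_off(): hands the job in, once; it reports no verdict.
The state is a dict: "time": time; "joints": joint angles; "joint_vel": joint speeds; "joint_torque": joint torques, N m; "position": TCP position; "ee_rot": TCP orientation; "contact_force": force on the tool from outside, world axes, zero at the start; "wrist_torque": the same for the moment, N m; "grip_width": finger opening in m.
Only numpy, scipy, OpenCV 4.12 (cv2) and the standard library are available. Lean on these libraries where they do the work, as an engineer would, in place of code of your own. Each camera call takes 0.05 s, during which the arm holds its last target. There are 200 camera calls.

## Task

Wind the key of the clockwork scent diffuser clockwise (seen from above) until it comes to its stop, regripping as you need. Then put the diffuser's bayonet lid flat into its collar, twist it clockwise against the spring until its handle points at the half-way rib, and finish while still gripping and holding it there: never let it go on to the lock. Leave the candle tin, the mug and the coasters standing where they are.

Things in the scene. Friction and masses are not known exactly. Their poses are not given: they have to be found in the camera images.
- diffuser: Fixed wooden block 130 (x) x 250 (y) x 45 mm high; on top a winding key (axis at y = +68 mm) and a round steel collar (centre at y = -58 mm). Origin: centre of its underside, on the table; z up. Marks 6 mm high on the block round the collar, on both sides: one round stud at each gap (entry), a straight rib 45 deg clockwise of it (half-way), two studs 90 deg clockwise of it (lock), seen from above.
- collar_centre (a point): Centre of the collar's mouth, level with its rim, 67 mm above the table. Axes as the diffuser's. Collar 91 mm across outside, 22 mm tall and deep, mouth 64 mm wide; gaps about 16 mm wide towards +x and -x pass the lid's lugs, out to 79 mm across, under the 7 mm thick rim. The lid's plug has 2 mm play all round and 5 deg in the gaps.
- halfway_rib (a point): Middle of the top of the half-way rib on the -y, +x side of the collar (51 mm above the table, 56 mm from the collar's centre); the other half-way rib is across the collar.
- key_top (a point): Middle of the top edge of the winding key, on its upright axis, 97 mm above the table. The key is a brass plate 36 mm wide (along this point's x), 10 mm thick (y), spanning 69 to 97 mm above the table on a thin stem. Nothing else stands as high within 70 mm.
- key (a joint): Turn of the winding key (rad), growing clockwise seen from above; it starts between 0 and 0.5 and has a hard stop at 2.8. Winding takes 0.08 to 0.14 N m; the key stays where it is let go. At 0 the plate's width lies along the diffuser's x.
- lid: Loose bayonet lid, 105 to 210 g. Origin: centre of its plug's underside; z up; x along handle and lugs (same after a half turn). Plug 60 mm across, 16 high, foot chamfered; at its foot two lugs 10 wide, 6 high reach 37 from the axis. Disc 88 across at 16 to 22, a pointer at its edge over each lug. Bar handle 52 (x) x 14 (y) at 22 to 50. Home in the collar the origin is 16 below collar_centre.
- follower (a joint): Turn (rad, clockwise from above) of the sprung ring in the collar that the lugs push: 0 with the lid at the gaps, then the lid's turn less about 0.13; about 0.65 with handle and pointers at the half-way rib. Its spring resists with 0.05 to 0.22 N m and turns the lid back when let go. It locks past 1.2 (lid at 75 deg) and ends at 1.45.
- candle_tin: A bystander: a round candle tin with a plain knobbed cover, 83 mm in diameter, 62 mm high; no lugs. It and the lid stand on the two sides of the diffuser, either way round. Origin: centre of underside.
- mug: A bystander: mug 80 mm in diameter, 90 mm high, handle towards its +y. Origin: centre of underside.
- coasters: A bystander: stack of cork coasters, 96 mm in diameter, 24 mm high. Origin: centre of underside.
Mind the look-alikes: they are no part of the job. What is shaped like the lid but blue is not meant.

How it is judged:
On the way, in this order (a step that is already met when the one before it is completed fails the run):
1. the key is wound to its stop, before the lid goes on (value of joint key above 2.6 rad and horizontal distance between lid and collar_centre above 0.08 m), for 0.2 s.
2. the lid lies flat and fully home in the collar, its lugs at the gaps (z of lid in the frame of collar_centre between -0.0195 and -0.0125 m and horizontal distance between lid and collar_centre below 0.004 m and angle between lid's own z axis and vertical below 0.07 rad and value of joint follower below 0.3 rad), for 0.1 s.
3. the lid is turned to half-way (z of lid in the frame of collar_centre between -0.0195 and -0.0125 m and horizontal distance between lid and collar_centre below 0.004 m and angle between lid's own z axis and vertical below 0.07 rad and value of joint follower above 0.45 rad), for 0.1 s.
At the end, for the whole second after the job is handed in: The lid lies flat in the collar (within 3.5 mm of fully home, 4 mm of centred, 4 degrees of level), turned clockwise to 45 degrees from the gaps within about 11 degrees, with the fingers gripping it (over 2 N) against the follower's spring; the key is still wound (over 2.5 rad) (all of step 3 and value of joint follower below 0.9 rad and angle between the x axis of lid and the x axis of collar_centre, either way round between 0.6 and 1 rad and value of joint key above 2.5 rad and contact force between the fingers and lid above 2 N); the arm keeps its last pose, push and grip.
It fails at once if the lid is twisted on into the lock (value of joint follower above 1.2 rad).
It fails at once if a bystander is moved more than 30 mm (distance of any of candle_tin, mug, coasters from where it was at the start of the episode above 0.03 m).
It fails at once if a standing bystander is tipped (angle between any of candle_tin, mug's own z axis and vertical above 0.4 rad).
It also fails if it takes over 54 s, if anything falls off the work surface, if the arm or the gripper's body presses on something with over 40 N, if the wrist force passes 120 N, or if a joint passes its speed limit or range.

## Working session

There is one attempt and no reset: what is moved stays moved. The work goes in short steps, Python scripts to look and compute and a shell command to move; the robot and the scene stay as the last step left them, time stands still between calls to the robot, and variables do not carry over. Pictures are saved under pics/ and viewed, about 8 in all and at most 12, crops included, and the job is handed in when it is done.

```bash
mkdir -p pics; cat > h.py <<'E'
import numpy as np,cv2
from bench import arm
def cam(n,st=None):
    c=arm.camera_info(n)
    if 'mount' in c:
        st=st or arm.read_state(); M=np.eye(4); M[:3,:3]=st['ee_rot']; M[:3,3]=st['position']; T=M@np.array(c['mount'])
    else:
        R=cv2.Rodrigues(np.array(c['rvec'],float))[0]; T=np.eye(4); T[:3,:3]=R.T; T[:3,3]=-R.T@np.array(c['tvec']).ravel()
    return c,T
def snap(n,f=None):
    st=arm.read_state(); c,T=cam(n,st); p,d=arm.snapshot(n)
    if f: cv2.imwrite('pics/'+f,p[:,:,::-1])
    v,u=np.mgrid[:384,:512]; P=np.stack([(u-c['cx'])/c['fx']*d,(v-c['cy'])/c['fy']*d,d],-1)@T[:3,:3].T+T[:3,3]
    P[d<=0]=np.nan
    return p,d,P
E
python3 - <<'E'
from h import *
a=snap('scene');b=snap('side')
np.savez('s0.npz',p=a[0],P=a[2],p2=b[0],P2=b[2])
cv2.imwrite('pics/scene0.png',a[0][:,:,::-1]);cv2.imwrite('pics/side0.png',b[0][:,:,::-1])
print(arm.read_state())
E
```

```text
{'time': 0.1, 'joints': array([-1.26072048e-01,  2.21155766e-01,  1.52748053e+00, -1.23798701e-05,
        1.39474024e+00, -1.26113340e-01]), 'joint_vel': array([-5.51254061e-04, -2.01484976e-05, -1.72786993e-03,  1.28743585e-03,
        2.60659505e-04, -1.93452291e-04]), 'joint_torque': array([ 7.49785686e-04, -4.95945239e+01, -3.88519800e+01,  7.01414770e-02,
        5.15591155e-02, -7.55870246e-05]), 'position': array([6.24404676e-01, 8.46813246e-05, 2.04849991e-01]), 'ee_rot': array([[-4.32833938e-05,  9.99998430e-01, -1.77125686e-03],
       [ 9.99999977e-01,  4.36593408e-05,  2.12210625e-04],
       [ 2.12287624e-04, -1.77124764e-03, -9.99998409e-01]]), 'contact_force': array([ 0.46836261, -0.34334972, -0.14072114]), 'wrist_torque': array([-0.03596921,  0.06359092, -0.02562638]), 'grip_width': 0.0869992050656192}
```

View pics/scene0.png

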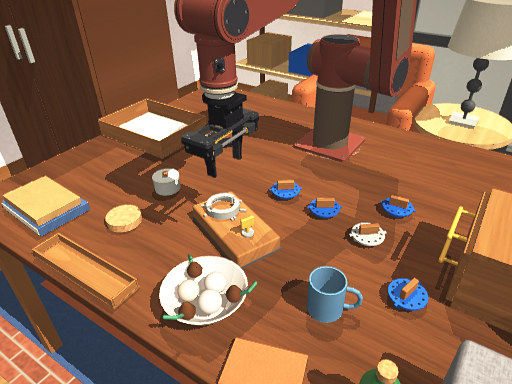

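View pics/side0.png

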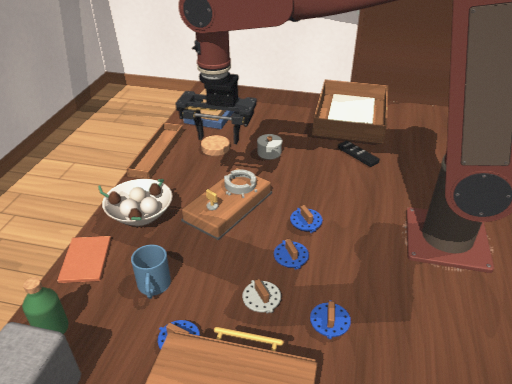

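The scene view shows the collar at (225,205), the key at (247,227), the white lid at (368,234) with an orange handle and blue look-alikes around it. The tin is at (167,182), the coasters at (124,218) and the mug at (327,294). The side view agrees, with the white lid at (262,296).

```bash
python3 - <<'E'
from h import *
z=np.load('s0.npz')
for nm,P,p,pts in (('scene',z['P'],z['p'],dict(collar=(225,205),key=(247,227),lid=(368,234),tin=(167,182),mug=(327,294),coast=(124,218))),('side',z['P2'],z['p2'],dict(collar=(240,181),key=(212,198),lid=(262,296)))):
    print(nm)
    for k,(u,v) in pts.items():
        print(k,P[v,u].round(3))
    X=P.reshape(-1,3);C=p.reshape(-1,3).astype(int)
    # lid: whitish at z 0.01..0.03
    u,v=pts['lid'];L=P[v-18:v+18,u-25:u+25].reshape(-1,3);c=p[v-18:v+18,u-25:u+25].reshape(-1,3).astype(int)
    m=(c.min(1)>130)&(L[:,2]>.012)&(L[:,2]<.03); print('disc',(L[m].max(0)+L[m].min(0))/2,L[m].min(0),L[m].max(0),m.sum())
    m=(L[:,2]>.044)&(L[:,2]<.056)
    H=L[m]; print('handle',H.mean(0),cv2.fitLine(H[:,:2].astype(np.float32),cv2.DIST_L2,0,.01,.01).ravel()[:2],m.sum())
    u,v=pts['collar'];L=P[v-35:v+60,u-70:u+70].reshape(-1,3)
    m=(L[:,2]>.06)&(L[:,2]<.072);R=L[m];
    print('rim',(R.max(0)+R.min(0))/2,R.min(0),R.max(0),m.sum())
    m=(L[:,2]>.08)&(L[:,2]<.102);R=L[m]
    print('key',R.mean(0),R.min(0),R.max(0),m.sum())
    m=(L[:,2]>.04)&(L[:,2]<.048);R=L[m].astype(np.float32)
    r=cv2.minAreaRect(R[:,:2]*1000);print('block',r,cv2.boxPoints(r).round().tolist())
E
```

```text
scene
collar [ 0.568 -0.055  0.045]
key [0.635 0.069 0.07 ]
lid [0.444 0.322 0.024]
tin [ 0.573 -0.273  0.047]
mug [nan nan nan]
coast [ 0.743 -0.276  0.022]
disc [0.43702955 0.31795942 0.01962326] [0.39377031 0.27438096 0.01574878] [0.4802888  0.36153787 0.02349775] 362
handle [0.43835225 0.31888448 0.04784626] [ 0.6463049 -0.7630793] 87
rim [ 0.67593592 -0.10147053  0.06597498] [ 0.53671124 -0.31100475  0.06000206] [0.81516059 0.10806369 0.0719479 ] 372
key [0.64804247 0.06497515 0.08924258] [0.61844613 0.02445067 0.08019957] [0.80799796 0.07829421 0.09761072] 104
block ((620.8814086914062, -74.51901245117188), (380.5616149902344, 435.8706970214844), 23.282726287841797) [[360.0, 50.0], [532.0, -350.0], [882.0, -199.0], [710.0, 201.0]]
side
collar [ 0.586 -0.067  0.047]
key [0.625 0.075 0.085]
lid [0.429 0.335 0.043]
disc [0.43441584 0.31718415 0.02313419] [0.39180229 0.27270634 0.01655741] [0.47702938 0.36166196 0.02971098] 653
handle [0.43432105 0.31956124 0.05006531] [ 0.6383001 -0.7697876] 129
rim [ 0.64419099 -0.00821832  0.06597236] [ 0.53686274 -0.09972115  0.06008345] [0.75151923 0.08328452 0.07186128] 338
key [0.62949248 0.06787561 0.09143031] [0.61378592 0.05539129 0.08002655] [0.64645244 0.07697041 0.10059088] 80
block ((593.684326171875, -58.658538818359375), (331.6942443847656, 383.6258544921875), 24.08831787109375) [[364.0, 49.0], [521.0, -301.0], [823.0, -166.0], [667.0, 184.0]]
```

```bash
python3 - <<'E'
from h import *
p,d,P=snap('wrist','w0.png'); np.savez('w0.npz',p=p,P=P)
print(np.array(arm.camera_info('wrist')['mount']).round(3), np.nanmin(P[...,2]))
E
```

```text
[[-0.001 -0.965 -0.262  0.073]
 [ 1.    -0.001  0.     0.001]
 [-0.    -0.262  0.965 -0.178]
 [ 0.     0.     0.     1.   ]] -0.004081145906534467
```

View pics/w0.png

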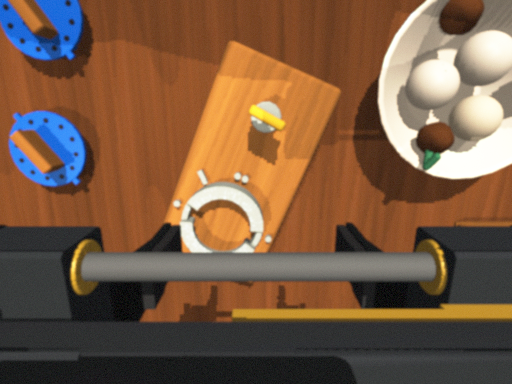

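The wrist view (right is +x, up is +y) shows the key plate at (267,117), the collar at (222,220), its entry studs at (177,204) and (268,240), the rib at (203,177) and the lock studs at (241,178).

```bash
python3 - <<'E'
from h import *
z=np.load('w0.npz');P=z['P'];p=z['p']
X=P[:225,150:360].reshape(-1,3)
m=(X[:,2]>.09)&(X[:,2]<.104);H=X[m].astype(np.float32);print('key',H.mean(0),m.sum(),cv2.minAreaRect(H[:,:2]*1000))
m=(X[:,2]>.041)&(X[:,2]<.049);H=X[m].astype(np.float32);r=cv2.minAreaRect(H[:,:2]*1000);print('block',r,cv2.boxPoints(r))
X=P[150:250,150:300].reshape(-1,3);m=(X[:,2]>.062)&(X[:,2]<.075);H=X[m]
from scipy.optimize import least_squares
# annulus ID64 OD91
f=lambda q:np.maximum(0,np.abs(np.hypot(H[:,0]-q[0],H[:,1]-q[1])-.03875)-.0068)
s=least_squares(f,[.58,-.055],loss='soft_l1',f_scale=.001);print('collar',s.x,s.cost,H[:,2].mean(),len(H))
# block edges: long directions
for n in ((233,40),(340,92)):print(n,P[n[1]+3,n[0]])
for n,(u,v) in dict(e1=(177,204),e2=(268,240),rib1=(200,171),rib2=(207,183),l1=(237,177),l2=(245,179)).items():print(n,P[v,u].round(4))
E
```

```text
key [0.6330315  0.06630261 0.0957619 ] 428 ((633.160400390625, 66.20831298828125), (9.954504013061523, 35.494964599609375), 60.864017486572266)
block ((613.8256225585938, 19.782806396484375), (212.84324645996094, 128.00469970703125), 67.37631225585938) [[ 513.81024   -53.829575]
 [ 631.96515  -103.07004 ]
 [ 713.841      93.39519 ]
 [ 595.6861    142.63565 ]]
collar [ 0.58479262 -0.04979907] 7.28394868799047e-07 0.06611412372250006 1743
(233, 40) [0.59954948 0.13816644 0.04252334]
(340, 92) [0.7111765  0.08804164 0.04194356]
e1 [ 0.5334 -0.0294  0.0505]
e2 [ 0.6363 -0.0728  0.0515]
rib1 [0.5611 0.0083 0.0499]
rib2 [ 0.5672 -0.0065  0.0445]
l1 [0.6016 0.0015 0.0499]
l2 [ 0.6103 -0.0008  0.0495]
```

```bash
python3 -m inch '[[0.022,0.166,-0.137,0,0,0.169,0.5],[0.022,0.166,-0.137,0,0,0.169,0.5],[0.022,0.166,-0.137,0,0,0.169,0.5],[0.022,0.166,-0.137,0,0,0.169,0.5],[0.022,0.166,-0.137,0,0,0.169,0.5],[0.022,0.166,-0.137,0,0,0.169,0.5],[0.022,0.166,-0.137,0,0,0.169,0.5],[0.022,0.166,-0.137,0,0,0.169,0.5],[0,0,0,0,0,0,0.5],[0,0,0,0,0,0,0.5]]'
cat >> h.py <<'E'
def pr():
    s=arm.read_state();R=np.array(s['ee_rot']);print('t',round(s['time'],2),'pos',s['position'].round(4),'jaw deg',np.degrees(np.arctan2(R[1,1],R[0,1])).round(2),'tilt',R[:2,2].round(4),'F',s['contact_force'].round(1),'M',s['wrist_torque'].round(3),'w',round(s['grip_width'],4),'q',s['joints'].round(2))
E
python3 -c "
from h import *
pr()
p,d,P=snap('wrist','w1.png')
X=P.reshape(-1,3);m=(X[:,2]>.09)&(X[:,2]<.104)&(np.hypot(X[:,0]-.633,X[:,1]-.066)<.03);H=X[m].astype(np.float32);print('key',H.mean(0),m.sum(),cv2.minAreaRect(H[:,:2]*1000))
"
```

```text
time: 1.15
position: [0.6335, 0.0663, 0.1507]
ee_rot: [[-0.872, 0.49, -0.001], [0.49, 0.872, -0.0], [0.001, -0.001, -1.0]]
contact_force: [-0.4, -0.1, 0.5]
grip_width: 0.0437
t 1.15 pos [0.6335 0.0663 0.1507] jaw deg 60.66 tilt [-0.0009 -0.0002] F [-0.4 -0.1  0.5] M [ 0.065 -0.047  0.012] w 0.0437 q [-0.02  0.29  1.55 -0.    1.3  -1.08]
key [0.63173974 0.06694344 0.09554324] 556 ((632.2415161132812, 66.593994140625), (9.703468322753906, 35.22087478637695), 60.71961212158203)
```

```bash
python3 -m inch '[[-0.02,0,-0.22,0,0,0,0.5],[0,0,-0.22,0,0,0,0.5],[0,0,-0.22,0,0,0,0.5],[0,0,-0.22,0,0,0,0.5],[0,0,-0.22,0,0,0,0.5],[0,0,-0.22,0,0,0,0.5],[0,0,0,0,0,0,0],[0,0,0,0,0,0,0],[0,0,0,0,0,0,0],[0,0,0,0,0,0,0],[0,0,0,0,0,0,0],[0,0,0,0,0,0,0]]'; python3 -c "
from h import *
pr()"
```

```text
time: 2.4
position: [0.6331, 0.0664, 0.0855]
ee_rot: [[-0.873, 0.487, 0.001], [0.487, 0.873, -0.0], [-0.001, 0.0, -1.0]]
contact_force: [-0.5, -0.0, -0.0]
grip_width: 0.0046
t 2.4 pos [0.6331 0.0664 0.0855] jaw deg 60.84 tilt [ 0.0007 -0.    ] F [-0.5 -0.  -0. ] M [ 0.045 -0.03   0.015] w 0.0046 q [-0.02  0.35  1.6  -0.    1.19 -1.08]
```

```bash
python3 -m inch '[[0,0,0,0,0,0,0],[0,0,0,0,0,0,0],[0,0,0,0,0,0,0]]'; python3 -c "
from h import *
pr();p,d,P=snap('wrist');q,_,_=snap('side')
cv2.imwrite('pics/w2.png',np.hstack([p,cv2.resize(q[130:250,150:300],(480,384),interpolation=cv2.INTER_CUBIC)])[:,200:,::-1])"
```

```text
time: 2.7
position: [0.6328, 0.0664, 0.085]
ee_rot: [[-0.873, 0.487, 0.0], [0.487, 0.873, 0.0], [0.0, 0.0, -1.0]]
contact_force: [0.3, 0.5, -0.1]
grip_width: 0.0006
t 2.7 pos [0.6328 0.0664 0.085 ] jaw deg 60.84 tilt [0. 0.] F [ 0.3  0.5 -0.1] M [ 0.072 -0.025  0.009] w 0.0006 q [-0.02  0.35  1.6   0.    1.19 -1.08]
```

View pics/w2.png

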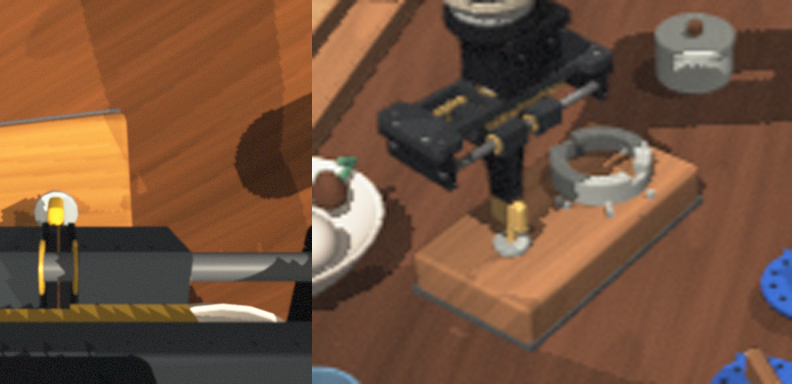

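The wrist view shows the fingers shut, with the plate at (256,215) sticking out in front of them. The side crop also shows the plate beside the fingers, so the grasp looks missed. I'll measure where the fingers and key are in the depth data.

```bash
python3 -c "
from h import *
pr()
for n in ('side','scene','wrist'):
    p,d,P=snap(n)
    X=P.reshape(-1,3);C=p.reshape(-1,3).astype(int)
    near=(np.hypot(X[:,0]-.633,X[:,1]-.066)<.05)&(X[:,2]>.055)&(X[:,2]<.125)
    yel=near&(C[:,0]>C[:,2]+70); dark=near&(C.max(1)<70)
    for k,m in (('yel',yel),('dark',dark)):
        if m.sum()>3:
            H=X[m];t=np.array([-.873,.487]);s=(H[:,:2]-[.633,.0664])@t;w=(H[:,:2]-[.633,.0664])@np.array([.487,.873])
            print(n,k,m.sum(),'mean',H.mean(0).round(4),'toolx',np.percentile(s,[2,50,98]).round(4),'tooly',np.percentile(w,[2,50,98]).round(4),'z',np.percentile(H[:,2],[2,98]).round(3))
"
```

```text
t 2.8 pos [0.6328 0.0664 0.085 ] jaw deg 60.84 tilt [-0.0001 -0.    ] F [ 0.6 -0.7  0.6] M [ 0.046 -0.056 -0.028] w 0.0001 q [-0.02  0.35  1.6  -0.    1.19 -1.08]
side yel 61 mean [0.6223 0.0717 0.0825] toolx [0.0027 0.0125 0.0198] tooly [-0.0064  0.0002  0.0033] z [0.057 0.099]
side dark 64 mean [0.6286 0.0714 0.1139] toolx [-0.0092  0.0088  0.0132] tooly [-0.0102  0.0061  0.0092] z [0.103 0.125]
scene yel 134 mean [0.6355 0.0682 0.0816] toolx [-0.0166 -0.0017  0.0167] tooly [-0.0035  0.0031  0.0056] z [0.06  0.097]
scene dark 36 mean [0.6421 0.0669 0.1144] toolx [-0.0103 -0.0081 -0.0032] tooly [-0.0066  0.0082  0.0114] z [0.103 0.125]
wrist yel 438 mean [0.6201 0.0734 0.0922] toolx [0.0085 0.0155 0.0184] tooly [-0.0051 -0.      0.0042] z [0.075 0.102]
wrist dark 511 mean [0.6245 0.0727 0.1148] toolx [0.0094 0.0102 0.0119] tooly [-0.0065  0.0017  0.0092] z [0.104 0.125]
```

```bash
python3 -c "
from h import *
a=snap('scene')[0];b=snap('side')[0]
g=lambda im,u,v:cv2.resize(im[v-35:v+35,u-25:u+25],(400,560),interpolation=cv2.INTER_CUBIC)
cv2.imwrite('pics/c3.png',np.hstack([g(a,247,215),g(b,212,190)])[:,:,::-1])"
```

```text
(no output)
```

View pics/c3.png

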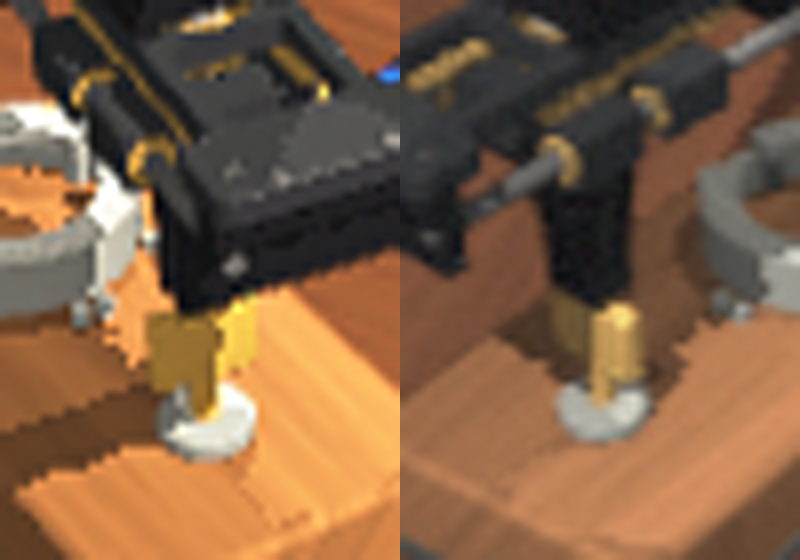

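The fingers shut above the key: their dark tips end at its top, with the brass plate whole below them. I'll check the true fingertip height against the reported TCP, using the first pictures as well.

```bash
python3 -c "
from h import *
z=np.load('w0.npz');P=z['P'];X=P.reshape(-1,3)
m=(X[:,2]>.12);print('w0 open zs',np.sort(X[m,2])[[0,5,20,50,100,300]].round(3))
z=np.load('s0.npz')
for k in ('P','P2'):
    X=z[k].reshape(-1,3);m=(np.hypot(X[:,0]-.624,X[:,1])<.08)&(X[:,2]>.11)&(X[:,2]<.3);Z=np.sort(X[m,2]);print(k,Z[[0,5,20,50,100]].round(3)); H=X[m&(X[:,2]<.21)];print(H.min(0).round(3),H.max(0).round(3))
for n in ('side','scene','wrist'):
    p,d,P=snap(n);X=P.reshape(-1,3);C=p.reshape(-1,3).astype(int)
    m=(np.hypot(X[:,0]-.633,X[:,1]-.066)<.04)&(X[:,2]>.09)&(C.max(1)<70);print(n,np.sort(X[m,2])[[0,3,10,20]].round(3))
pr()"
```

```text
w0 open zs [0.22  0.221 0.221 0.222 0.223 0.227]
P [0.219 0.221 0.223 0.229 0.235]Traceback (most recent call last):
  File "<string>", line 7, in <module>
    X=z[k].reshape(-1,3);m=(np.hypot(X[:,0]-.624,X[:,1])<.08)&(X[:,2]>.11)&(X[:,2]<.3);Z=np.sort(X[m,2]);print(k,Z[[0,5,20,50,100]].round(3)); H=X[m&(X[:,2]<.21)];print(H.min(0).round(3),H.max(0).round(3))
                                                                                                                                                                         ~~~~~^^^
    return umr_minimum(a, axis, None, out, keepdims, initial, where)
ValueError: zero-size array to reduction operation minimum which has no identity
```

Both views agree that the fingertips sit about 16 mm above the reported TCP, so the real grasp point is about 35 mm above the reported one. I'll open, go 34 mm lower and regrip.

```bash
python3 -m inch '[[0,0,0,0,0,0,0.4],[0,0,0,0,0,0,0.4],[0,0,0,0,0,0,0.4],[0,0,0,0,0,0,0.4],[0,0,0,0,0,0,0.4],[0,0,0,0,0,0,0.4],[0,0,-0.17,0,0,0,0.4],[0,0,-0.17,0,0,0,0.4],[0,0,-0.17,0,0,0,0.4],[0,0,-0.17,0,0,0,0.4],[0,0,0,0,0,0,0],[0,0,0,0,0,0,0],[0,0,0,0,0,0,0],[0,0,0,0,0,0,0],[0,0,0,0,0,0,0],[0,0,0,0,0,0,0],[0,0,0,0,0,0,0],[0,0,0,0,0,0,0]]'; python3 -c "
from h import *
pr()"
```

```text
time: 4.85
position: [0.6323, 0.0648, 0.0516]
ee_rot: [[-0.873, 0.487, -0.001], [0.487, 0.873, -0.002], [-0.0, -0.003, -1.0]]
contact_force: [-4.0, -4.5, 2.4]
grip_width: 0.0097
t 4.85 pos [0.6323 0.0648 0.0516] jaw deg 60.84 tilt [-0.0011 -0.0024] F [-4.  -4.5  2.4] M [-0.785  0.553  0.084] w 0.0097 q [-0.02  0.39  1.62 -0.    1.13 -1.08]
```

```bash
python3 -m inch '[[-0.015,-0.03,0,0,0,-0.1,0],[0,0,0,0,0,-0.15,0],[0,0,0,0,0,-0.15,0],[0,0,0,0,0,-0.15,0],[0,0,0,0,0,-0.15,0],[0,0,0,0,0,-0.15,0],[0,0,0,0,0,-0.15,0],[0,0,0,0,0,-0.15,0],[0,0,0,0,0,-0.15,0],[0,0,0,0,0,-0.15,0],[0,0,0,0,0,-0.15,0]]'; python3 -c "
from h import *
pr()"
```

```text
time: 5.95
position: [0.6321, 0.0646, 0.0516]
ee_rot: [[0.198, 0.98, 0.0], [0.98, -0.198, -0.001], [-0.001, 0.0, -1.0]]
contact_force: [-1.0, -0.4, 0.8]
grip_width: 0.01
t 5.95 pos [0.6321 0.0646 0.0516] jaw deg -11.42 tilt [ 0.0001 -0.0006] F [-1.  -0.4  0.8] M [-0.189  0.176  0.153] w 0.01 q [-0.02  0.39  1.62 -0.    1.13  0.18]
```

```bash
python3 -m inch '[[0,0,0,0,0,-0.15,0],[0,0,0,0,0,-0.15,0],[0,0,0,0,0,-0.15,0],[0,0,0,0,0,-0.15,0],[0,0,0,0,0,-0.15,0],[0,0,0,0,0,-0.15,0],[0,0,0,0,0,-0.15,0],[0,0,0,0,0,-0.15,0],[0,0,0,0,0,-0.15,0],[0,0,0,0,0,-0.15,0],[0,0,0,0,0,-0.08,0],[0,0,0,0,0,-0.02,0]]'; python3 -c "
from h import *
pr()"; python3 -m inch '[[0,0,0,0,0,-0.05,0],[0,0,0,0,0,-0.05,0],[0,0,0,0,0,-0.05,0],[0,0,0,0,0,0,0]]';python3 -c "
from h import *
pr()"
```

```text
time: 7.15
position: [0.6319, 0.0647, 0.0516]
ee_rot: [[0.993, 0.118, -0.0], [0.118, -0.993, -0.0], [-0.0, 0.0, -1.0]]
contact_force: [-2.5, -0.3, 2.1]
grip_width: 0.0101
t 7.15 pos [0.6319 0.0647 0.0516] jaw deg -83.21 tilt [-0.0002 -0.0003] F [-2.5 -0.3  2.1] M [-0.127  0.526  0.142] w 0.0101 q [-0.02  0.39  1.62 -0.    1.13  1.43]
time: 7.55
position: [0.632, 0.0648, 0.0516]
ee_rot: [[1.0, 0.002, -0.0], [0.002, -1.0, -0.0], [-0.0, 0.0, -1.0]]
contact_force: [-3.1, -1.1, 3.1]
grip_width: 0.0095
t 7.55 pos [0.632  0.0648 0.0516] jaw deg -89.86 tilt [-0.0002 -0.0002] F [-3.1 -1.1  3.1] M [-0.182  0.709 -0.011] w 0.0095 q [-0.02  0.39  1.62 -0.    1.13  1.55]
```

```bash
for i in 1 ; do python3 -m inch '[[0,0,0,0,0,-0.06,0],[0,0,0,0,0,-0.06,0]]' >/dev/null; python3 -c "
from h import *
pr()"; python3 -m inch '[[0,0,0,0,0,-0.06,0],[0,0,0,0,0,-0.06,0]]'>/dev/null;python3 -c "
from h import *
pr()"; done
```

```text
t 7.75 pos [0.6319 0.0648 0.0516] jaw deg -95.26 tilt [-0.0002 -0.0004] F [-2.6 -1.5  3.6] M [-0.157  0.705  0.562] w 0.0101 q [-0.02  0.39  1.62 -0.    1.13  1.64]
t 7.95 pos [0.6322 0.0647 0.0516] jaw deg -100.63 tilt [ 0.0004 -0.0006] F [-2.5 -0.4  3.2] M [-0.107  0.501  0.704] w 0.011 q [-0.02  0.39  1.62 -0.    1.13  1.73]
```

```bash
python3 -m inch '[[0,0,0,0,0,0,0.5],[0,0,0,0,0,0,0.5],[0,0,0,0,0,0,0.5],[0,0,0,0,0,0,0.5],[0,0,0,0,0,0,0.5],[0,0,0.25,0,0,0,0.5],[0,0,0.35,0,0,0,0.5],[0,0,0.5,0,0,0,0.5],[0,0,0.6,0,0,0,0.6],[0,0,0.3,0,0,0,0.8],[0,0,0,0,0,0,0.8]]'; python3 -c "
from h import *
pr()
for n in ('wrist','side','scene'):
    p,d,P=snap(n)
    X=P.reshape(-1,3);m=(X[:,2]>.088)&(X[:,2]<.104)&(np.hypot(X[:,0]-.633,X[:,1]-.066)<.03);H=X[m].astype(np.float32);print('key',H.mean(0),m.sum(),cv2.minAreaRect(H[:,:2]*1000))
"
```

```text
time: 9.05
position: [0.6347, 0.0649, 0.1557]
ee_rot: [[0.983, -0.186, 0.008], [-0.186, -0.983, -0.0], [0.007, -0.001, -1.0]]
contact_force: [0.8, 0.3, 0.2]
grip_width: 0.06
t 9.05 pos [0.6347 0.0649 0.1557] jaw deg -100.7 tilt [ 0.0076 -0.0001] F [0.8 0.3 0.2] M [0.047 0.054 0.033] w 0.06 q [-0.02  0.28  1.55  0.    1.3   1.74]
key [0.63448954 0.06547523 0.09551589] 524 ((633.4329223632812, 65.67855834960938), (10.057442665100098, 35.61452865600586), 86.81324768066406)
key [0.6301072  0.06677444 0.09463987] 60 ((629.71533203125, 65.09759521484375), (12.546488761901855, 33.53678894042969), 86.95511627197266)
key [0.63355696 0.06806373 0.09352786] 55 ((631.95556640625, 66.9560775756836), (35.879188537597656, 10.701318740844727), 2.374657154083252)
```

The key's plate now lies at -3.2°, about 2.80 rad, so it is at the stop. Next is the lid.

```bash
python3 -m inch '[[-0.221,0.281,0.04,0,0,0.174,0.8],[-0.221,0.281,0.04,0,0,0.174,0.8],[-0.221,0.281,0,0,0,0.174,0.8],[-0.221,0.281,0,0,0,0.174,0.8],[-0.221,0.281,0,0,0,0.174,0.8],[-0.221,0.281,0,0,0,0.174,0.8],[-0.221,0.281,0,0,0,0.174,0.8],[-0.221,0.281,0,0,0,0.174,0.8],[-0.221,0.281,0,0,0,0.174,0.8],[-0.221,0.281,0,0,0,0.174,0.8],[-0.221,0.281,0,0,0,0.174,0.8],[-0.221,0.281,0,0,0,0.174,0.8],[-0.221,0.281,0,0,0,0.174,0.8],[-0.221,0.281,0,0,0,0.174,0.8],[-0.221,0.281,0,0,0,0.174,0.8],[-0.221,0.281,0,0,0,0.174,0.8],[-0.221,0.281,0,0,0,0.174,0.8],[-0.221,0.281,0,0,0,0.174,0.8],[0,0,0,0,0,0,0.8],[0,0,0,0,0,0,0.8]]'; python3 -c "
from h import *
pr()
p,d,P=snap('wrist','w4.png')
X=P.reshape(-1,3);m=(X[:,2]>.042)&(X[:,2]<.06)&(np.hypot(X[:,0]-.436,X[:,1]-.318)<.05);H=X[m].astype(np.float32);print('handle',H.mean(0),m.sum(),cv2.minAreaRect(H[:,:2]*1000))
m=(X[:,2]>.012)&(X[:,2]<.03)&(np.hypot(X[:,0]-.436,X[:,1]-.318)<.06);H=X[m].astype(np.float32);print('disc',m.sum(),cv2.minEnclosingCircle(H[:,:2]*1000),H.mean(0))
"
```

```text
time: 11.2
position: [0.4323, 0.3174, 0.1536]
ee_rot: [[-0.644, 0.765, -0.002], [0.765, 0.644, -0.001], [0.0, -0.002, -1.0]]
contact_force: [-0.0, -0.8, -0.4]
grip_width: 0.0698
t 11.2 pos [0.4323 0.3174 0.1536] jaw deg 40.13 tilt [-0.002  -0.0015] F [-0.  -0.8 -0.4] M [ 0.019 -0.039 -0.057] w 0.0698 q [ 0.49  0.05  1.81 -0.    1.28 -0.21]
handle [0.43598303 0.32000825 0.04892812] 766 ((437.2308044433594, 318.9206848144531), (13.410666465759277, 52.14495086669922), 40.01012420654297)
disc 4701 ((437.3645935058594, 318.86529541015625), 49.99844741821289) [0.43537232 0.32052425 0.02137405]
```

View pics/w4.png

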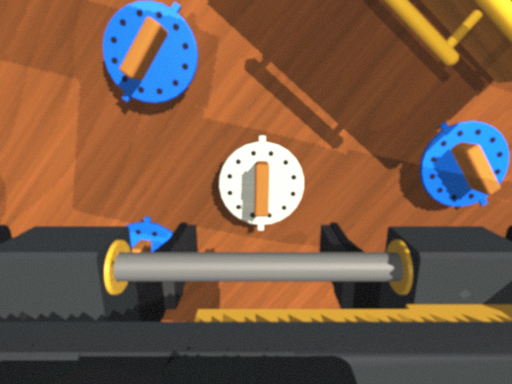

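The wrist view shows the white lid centred at (262,183), its handle nearly vertical in the image, matching the measured -50°. The blue look-alikes are clear of the fingers.

```bash
python3 -m inch '[[0.05,0.015,-0.1,0,0,0,0.5],[0.05,0.015,-0.3,0,0,0,0.5],[0,0,-0.35,0,0,0,0.5],[0,0,-0.35,0,0,0,0.5],[0,0,-0.35,0,0,0,0.5],[0,0,-0.35,0,0,0,0.5],[0,0,-0.35,0,0,0,0.5],[0,0,-0.3,0,0,0,0.5],[0,0,-0.2,0,0,0,0.5],[0,0,-0.1,0,0,0,0.5],[0,0,-0.05,0,0,0,0.5],[0,0,0,0,0,0,0.5]]'; python3 -c "
from h import *
pr()"
```

```text
time: 12.45
position: [0.4384, 0.3194, 0.0152]
ee_rot: [[-0.646, 0.764, 0.0], [0.764, 0.646, 0.0], [-0.0, 0.0, -1.0]]
contact_force: [0.3, 0.3, -0.2]
grip_width: 0.0436
t 12.45 pos [0.4384 0.3194 0.0152] jaw deg 40.23 tilt [0.0004 0.0002] F [ 0.3  0.3 -0.2] M [ 0.072 -0.081 -0.018] w 0.0436 q [ 0.48  0.25  1.88  0.    1.01 -0.22]
```

```bash
python3 -m inch '[[-0.024,-0.01,-0.03,0,0,0,0.5],[0,0,-0.03,0,0,0,0.5],[0,0,0,0,0,0,0],[0,0,0,0,0,0,0],[0,0,0,0,0,0,0],[0,0,0,0,0,0,0],[0,0,0,0,0,0,0],[0,0,0,0,0,0,0],[0,0,0,0,0,0,0]]'; python3 -c "
from h import *
pr()"
```

```text
time: 13.35
position: [0.4369, 0.3188, 0.0121]
ee_rot: [[-0.646, 0.763, -0.0], [0.763, 0.646, -0.0], [0.0, -0.0, -1.0]]
contact_force: [-0.1, -0.2, 1.2]
grip_width: 0.014
t 13.35 pos [0.4369 0.3188 0.0121] jaw deg 40.23 tilt [-0.0001 -0.    ] F [-0.1 -0.2  1.2] M [-0.086  0.062  0.013] w 0.014 q [ 0.48  0.25  1.89  0.    1.   -0.22]
```

```bash
python3 -m inch '[[0,0,0.1,0,0,0,0],[0,0,0.3,0,0,0,0],[0,0,0.45,0,0,0,0],[0,0,0.5,0,0,0,0],[0,0,0.5,0,0,0,0],[0,0,0.5,0,0,0,0],[0,0,0.26,0,0,0,0],[0,0,0,0,0,0,0]]'; python3 -m inch '[[0.12,-0.22,0,0,0,0.034,0],[0.257,-0.448,0,0,0,0.034,0],[0.257,-0.448,0,0,0,0.034,0],[0.257,-0.448,0,0,0,0.034,0],[0.257,-0.448,0,0,0,0.034,0],[0.257,-0.448,0,0,0,0.034,0],[0.257,-0.448,0,0,0,0.034,0],[0.257,-0.448,0,0,0,0.034,0],[0.257,-0.448,0,0,0,0.034,0],[0.257,-0.448,0,0,0,0.034,0],[0.257,-0.448,0,0,0,0.034,0],[0.257,-0.448,0,0,0,0.034,0],[0.257,-0.448,0,0,0,0.034,0],[0.257,-0.448,0,0,0,0.034,0],[0.257,-0.448,0,0,0,0.034,0],[0.257,-0.448,0,0,0,0.034,0],[0.257,-0.448,0,0,0,0.034,0],[0.257,-0.448,0,0,0,0.034,0],[0.12,-0.22,0,0,0,0,0],[0,0,0,0,0,0,0]]'; python3 -c "
from h import *
pr()
p,d,P=snap('wrist','w5.png')
from scipy.optimize import least_squares
X=P.reshape(-1,3);m=(X[:,2]>.062)&(X[:,2]<.075)&(np.hypot(X[:,0]-.585,X[:,1]+.05)<.055);H=X[m]
f=lambda q:np.maximum(0,np.abs(np.hypot(H[:,0]-q[0],H[:,1]-q[1])-.03875)-.0068)
s=least_squares(f,[.585,-.05],loss='soft_l1',f_scale=.001);print('collar',s.x,s.cost,H[:,2].mean(),len(H))
m=(X[:,2]>.042)&(X[:,2]<.0475);H=X[m].astype(np.float32)
m=(X[:,2]>.09)&(X[:,2]<.104)&(np.hypot(X[:,0]-.633,X[:,1]-.066)<.03);print('key',m.sum(),X[m].mean(0))
"
```

```text
time: 14.15
position: [0.4386, 0.3197, 0.1456]
ee_rot: [[-0.646, 0.763, 0.005], [0.763, 0.646, 0.003], [-0.001, 0.005, -1.0]]
contact_force: [0.4, 1.0, -1.6]
grip_width: 0.0135
time: 16.15
position: [0.667, -0.0852, 0.141]
ee_rot: [[-0.925, 0.381, -0.002], [0.381, 0.925, 0.0], [0.002, -0.0, -1.0]]
contact_force: [-0.2, 0.1, -2.2]
grip_width: 0.0137
t 16.15 pos [ 0.667  -0.0852  0.141 ] jaw deg 67.62 tilt [-0.002   0.0003] F [-0.2  0.1 -2.2] M [ 0.101 -0.016 -0.065] w 0.0137 q [-0.24  0.38  1.45 -0.    1.31 -1.42]
collar [ 0.58435507 -0.04995878] 3.2657642753637494e-07 0.06628376161343284 5004
key 931 [0.63216555 0.06462768 0.09507508]
```

View pics/w5.png

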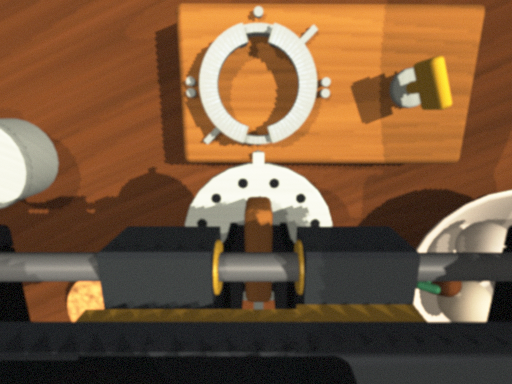

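The wrist view shows the collar at (258,85), its gap stud straight above at (258,12) and the held lid's pointer at (258,157), so the angles agree. I'll measure the lid in the hand against the collar.

```bash
python3 -c "
from h import *
from scipy.optimize import least_squares
st=arm.read_state()
p,d,P=snap('wrist');X=P.reshape(-1,3);C=p.reshape(-1,3).astype(int)
c,T=cam('wrist',st)
tp=st['position']
# disc boundary: top rows per column
m=(np.abs(P[...,2]-.151)<.01)&(p.min(2)>110)
print('disc z',np.nanmedian(P[...,2][m]),m.sum())
E=[]
for u in list(range(190,248))+list(range(268,328)):
    v=np.where(m[:,u])[0]
    if len(v): E.append(P[v.min(),u,:2])
E=np.array(E);s=least_squares(lambda q:np.hypot(E[:,0]-q[0],E[:,1]-q[1])-.044,tp[:2],loss='soft_l1',f_scale=.001);print('lid c',s.x,'tcp',tp[:2],'rms',np.sqrt(np.mean(s.fun**2)))
# pointer
mm=m.copy();mm[162:]=False;Q=P[mm][:,:2];print('ptr',len(Q),Q.mean(0));dv=Q.mean(0)-s.x;print('ptr angle',np.degrees(np.arctan2(dv[1],dv[0])))
# tilt of disc
A=P[m];A=A[np.isfinite(A).all(1)];k=np.linalg.lstsq(np.c_[A[:,:2]-A[:,:2].mean(0),np.ones(len(A))],A[:,2],rcond=None)[0];print('slope',k)
# entry stud
w=P[5:20,250:267].reshape(-1,3);w=w[(w[:,2]>.0485)&(w[:,2]<.054)];print('stud',w.mean(0),len(w));dv=w.mean(0)[:2]-[.5844,-.05];print(np.degrees(np.arctan2(dv[1],dv[0])))
H=X[(X[:,2]>.042)&(X[:,2]<.048)&(X[:,0]>.48)&(X[:,0]<.75)&(X[:,1]>-.12)&(X[:,1]<.16)].astype(np.float32);print(cv2.minAreaRect(H[:,:2]*1000))
"
```

```text
disc z 0.15043224964898766 5898
lid c [ 0.6684103  -0.08300102] tcp [ 0.6666376  -0.08397517] rms 0.00018799322421919365
ptr 109 [ 0.62399735 -0.06473906]
ptr angle 157.64824901826572
slope [ 0.00611457 -0.00275983  0.15041658]
stud [ 0.53276012 -0.02844244  0.05032754] 76
157.34143617970253
((606.5474243164062, 3.5035247802734375), (246.96939086914062, 127.46375274658203), 67.63272857666016)
```

```bash
python3 -m inch '[[0,0,0,0,0,0,0],[0,0,0,0,0,0,0],[0,0,0,0,0,0,0]]' >/dev/null; cat > rel.py <<'E'
from h import *
from scipy.optimize import least_squares
for i in range(4):
    tp=arm.read_state()['position']
    p,d,P=snap('wrist');X=P.reshape(-1,3)
    m=(np.abs(P[...,2]-(tp[2]+.0095))<.01)&(p.min(2)>110);E=[]
    for u in list(range(190,248))+list(range(268,328)):
        v=np.where(m[:,u])[0]
        if len(v): E.append(P[v.min(),u,:2])
    E=np.array(E);l=least_squares(lambda q:np.hypot(E[:,0]-q[0],E[:,1]-q[1])-.044,tp[:2],loss='soft_l1',f_scale=.001).x
    k=(X[:,2]>.062)&(X[:,2]<.075)&(np.hypot(X[:,0]-.585,X[:,1]+.05)<.055);H=X[k]
    c=least_squares(lambda q:np.maximum(0,np.abs(np.hypot(H[:,0]-q[0],H[:,1]-q[1])-.03875)-.0068),[.585,-.05],loss='soft_l1',f_scale=.001).x
    print('tcp',tp.round(4),'lid-tcp',(l-tp[:2]).round(4),'collar',c.round(4),'collar-lid',(c-l).round(4))
pr()
E
python3 rel.py
```

```text
tcp [ 0.6673 -0.0831  0.1428] lid-tcp [0.0017 0.001 ] collar [ 0.5844 -0.0499] collar-lid [-0.0846  0.0322]
tcp [ 0.6673 -0.0833  0.1428] lid-tcp [0.0018 0.001 ] collar [ 0.5844 -0.05  ] collar-lid [-0.0847  0.0323]
tcp [ 0.6674 -0.0835  0.1428] lid-tcp [0.0018 0.001 ] collar [ 0.5844 -0.05  ] collar-lid [-0.0848  0.0325]
tcp [ 0.6674 -0.0836  0.1427] lid-tcp [0.0018 0.001 ] collar [ 0.5844 -0.05  ] collar-lid [-0.0848  0.0327]
t 16.75 pos [ 0.6674 -0.0837  0.1427] jaw deg 67.79 tilt [ 0.0002 -0.0001] F [ 0.1 -0.8 -1.7] M [0.104 0.011 0.022] w 0.0141 q [-0.24  0.38  1.45 -0.    1.31 -1.43]
```

```bash
python3 -m inch '[[-0.209,0.082,0,0,0,0,0],[-0.209,0.082,0,0,0,0,0],[-0.209,0.082,0,0,0,0,0],[-0.209,0.082,0,0,0,0,0],[-0.209,0.082,0,0,0,0,0],[-0.209,0.082,0,0,0,0,0],[-0.209,0.082,0,0,0,0,0],[-0.209,0.082,0,0,0,0,0],[0,0,-0.2,0,0,0,0],[0,0,-0.2,0,0,0,0],[0,0,-0.2,0,0,0,0],[0,0,-0.2,0,0,0,0],[0,0,-0.2,0,0,0,0],[0,0,-0.1,0,0,0,0],[0,0,0,0,0,0,0],[0,0,0,0,0,0,0],[0,0,0,0,0,0,0]]'; python3 -c "
from h import *
pr()"
```

```text
time: 18.45
position: [0.5843, -0.0513, 0.0882]
ee_rot: [[-0.926, 0.378, 0.001], [0.378, 0.926, -0.0], [-0.001, 0.0, -1.0]]
contact_force: [0.1, 0.2, -1.1]
grip_width: 0.0137
t 18.45 pos [ 0.5843 -0.0513  0.0882] jaw deg 67.77 tilt [ 0.0011 -0.0002] F [ 0.1  0.2 -1.1] M [ 0.115 -0.043  0.026] w 0.0137 q [-0.22  0.24  1.73  0.    1.17 -1.4 ]
```

```bash
python3 -m inch '[[-0.01,0.01,-0.08,0,0,0,0],[0,0,-0.08,0,0,0,0],[0,0,-0.08,0,0,0,0],[0,0,-0.06,0,0,0,0],[0,0,0,0,0,0,0]]'; python3 -c "
from h import *
pr()"
```

```text
time: 18.95
position: [0.5827, -0.0506, 0.0717]
ee_rot: [[-0.926, 0.378, -0.001], [0.378, 0.926, 0.0], [0.001, -0.0, -1.0]]
contact_force: [0.6, -0.5, -1.2]
grip_width: 0.0137
t 18.95 pos [ 0.5827 -0.0506  0.0717] jaw deg 67.77 tilt [-0.0013  0.0003] F [ 0.6 -0.5 -1.2] M [ 0.055 -0.047  0.046] w 0.0137 q [-0.22  0.26  1.75 -0.    1.14 -1.4 ]
```

```bash
python3 -m inch '[[0,0,-0.07,0,0,0,0],[0,0,-0.06,0,0,0,0],[0,0,-0.04,0,0,0,0],[0,0,0,0,0,0,0],[0,0,0,0,0,0,0]]'; python3 -c "
from h import *
pr()"
```

```text
time: 19.45
position: [0.5833, -0.0507, 0.064]
ee_rot: [[-0.926, 0.378, -0.0], [0.378, 0.926, 0.0], [0.0, -0.0, -1.0]]
contact_force: [-0.6, -0.0, -1.3]
grip_width: 0.014
t 19.45 pos [ 0.5833 -0.0507  0.064 ] jaw deg 67.77 tilt [-0.0001  0.    ] F [-0.6 -0.  -1.3] M [ 0.111 -0.044  0.009] w 0.014 q [-0.22  0.27  1.75 -0.    1.12 -1.4 ]
```

```bash
python3 -m inch '[[0,0,-0.03,0,0,0,0],[0,0,0,0,0,0,0]]'>/dev/null; python3 -c "
from h import *
pr()";python3 -m inch '[[0,0,-0.03,0,0,0,0],[0,0,0,0,0,0,0],[0,0,0,0,0,0,0]]'>/dev/null; python3 -c "
from h import *
pr()"
```

```text
t 19.65 pos [ 0.5837 -0.0508  0.0631] jaw deg 67.77 tilt [ 0.0009 -0.0002] F [-0.8  0.7  2.4] M [ 0.085  0.037 -0.041] w 0.0136 q [-0.22  0.27  1.75 -0.    1.12 -1.4 ]
t 19.95 pos [ 0.5838 -0.0508  0.0631] jaw deg 67.78 tilt [ 0.0009 -0.0003] F [-5.   0.8 10.6] M [ 0.227  0.882 -0.02 ] w 0.0136 q [-0.22  0.27  1.75 -0.    1.12 -1.4 ]
```

Seated at the predicted height with a firm stop (+10 N). I'll back off slightly and begin the twist.

```bash
python3 -m inch '[[0,0,0.02,0,0,-0.05,0],[0,0,0,0,0,-0.1,0],[0,0,0,0,0,-0.1,0],[0,0,0,0,0,-0.1,0],[0,0,0,0,0,-0.1,0],[0,0,0,0,0,-0.1,0],[0,0,0,0,0,-0.1,0],[0,0,0,0,0,0,0]]'; python3 -c "
from h import *
pr()"
```

```text
time: 20.75
position: [0.5838, -0.0513, 0.0631]
ee_rot: [[-0.622, 0.783, 0.001], [0.783, 0.622, -0.001], [-0.001, 0.0, -1.0]]
contact_force: [-2.2, -2.0, 5.2]
grip_width: 0.0137
t 20.75 pos [ 0.5838 -0.0513  0.0631] jaw deg 38.47 tilt [ 0.0009 -0.0011] F [-2.2 -2.   5.2] M [-0.244  0.467 -0.015] w 0.0137 q [-0.22  0.27  1.75 -0.    1.12 -0.89]
```

```bash
python3 -m inch '[[0,0,0,0,0,-0.1,0],[0,0,0,0,0,-0.1,0],[0,0,0,0,0,-0.1,0],[0,0,0,0,0,-0.05,0],[0,0,0,0,0,0,0],[0,0,0,0,0,0,0]]'; python3 -c "
from h import *
pr()
a=snap('wrist')[0];b=snap('side')[0]
cv2.imwrite('pics/f6.png',np.hstack([a,cv2.resize(b[140:240,185:260],(288,384),interpolation=cv2.INTER_CUBIC)])[:,:,::-1])"
```

```text
time: 21.35
position: [0.5838, -0.0513, 0.0631]
ee_rot: [[-0.388, 0.921, 0.001], [0.921, 0.388, -0.001], [-0.001, 0.0, -1.0]]
contact_force: [-2.3, -2.5, 5.9]
grip_width: 0.0143
t 21.35 pos [ 0.5838 -0.0513  0.0631] jaw deg 22.86 tilt [ 0.001  -0.0011] F [-2.3 -2.5  5.9] M [-0.246  0.4    0.068] w 0.0143 q [-0.22  0.27  1.75 -0.    1.12 -0.62]
```

View pics/f6.png

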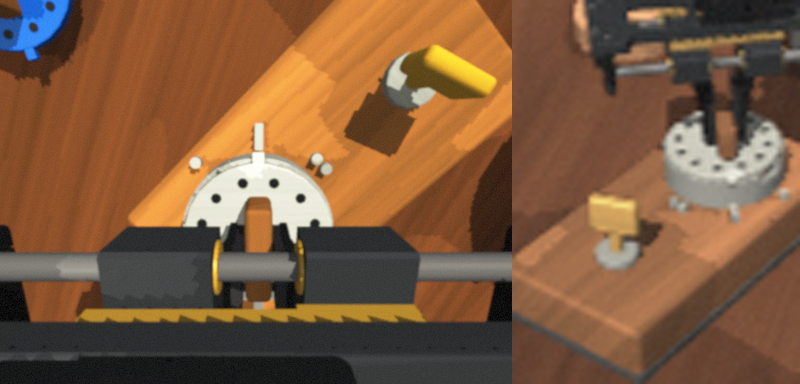

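The wrist view shows the lid's pointer at (258,157), in line with the half-way rib at (259,135). The entry stud is to its left at (195,163) and the lock studs to its right at (320,163). The lid looks flat and is still gripped. One numeric check, then I hand in.

```bash
python3 -c "
from h import *
p,d,P=snap('wrist');X=P.reshape(-1,3)
m=(np.abs(P[...,2]-.073)<.01)&(p.min(2)>110);A=P[m];k=np.linalg.lstsq(np.c_[A[:,:2]-A[:,:2].mean(0),np.ones(len(A))],A[:,2],rcond=None)[0];print('disc top z, slope',k,len(A))
m=(X[:,2]>.09)&(X[:,2]<.104)&(np.hypot(X[:,0]-.633,X[:,1]-.066)<.03);print('key',cv2.minAreaRect((X[m,:2]*1000).astype(np.float32)))
pr()
if np.hypot(*k[:2])<.05 and abs(k[2]-.073)<.003: print(arm.sign_off())
"
```

```text
disc top z, slope [ 0.00929907 -0.03392379  0.07172308] 6918
key ((632.2587890625, 65.73529815673828), (10.672253608703613, 35.711151123046875), 87.56670379638672)
t 21.5 pos [ 0.5838 -0.0513  0.0631] jaw deg 22.86 tilt [ 0.0009 -0.001 ] F [-1.8 -2.6  5.5] M [-0.227  0.402  0.008] w 0.0137 q [-0.22  0.27  1.75 -0.    1.12 -0.62]
the job is handed in; nothing more can be done
None
```

The key is wound to its stop. The lid sits flat in the collar, twisted about 45° to the half-way rib, and was still gripped when I handed the job in at 21.5 s of the 54 s allowed. No verdict was reported.

**Key:** The plate turned to about 2.8 rad. At the stop the wrist torque rose to about 0.6–0.7 N m, and the last picture showed the plate in the same place.

**Lid:**
- It seated at the predicted height (reported z 0.0631) with a firm stop.
- After the twist, the wrist picture showed the pointer in line with the rib, short of the lock studs. The jaws had turned 45°.
- The disc top measured 71.7 mm against 73 mm expected.
- The finger opening of 13.7 mm on the 14 mm handle shows the grip held.
- I moved no bystanders on purpose and did not re-measure them at the end.

**What disagreed:**
- **TCP height:** the fingertips sit about 16 mm above the reported TCP, not 19 mm ahead of it. My first try at the key closed just above it; I measured the offset, went lower and regripped.
- **Tilt:** the last depth fit gave the disc a slope of about 2°, within the 4° limit. The tool itself was level to 0.001 rad, so this may be camera error.
- **Spring torque:** the wrist reading while holding was close to zero and noisy (0.01–0.07 N m), so it does not confirm the spring load. The pointer position is the evidence that the lid turned.

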